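Unclamp the re-glued hand stamp and stand it on its ink pad

ROBOT

A 6-joint arm with a two-finger parallel gripper is mounted at the origin on a cart in front of the work surface, level with it; the furniture and walls round the work are solid. World frame = base frame: x ahead of the robot, y to its left, z up, the work surface at z = 0. Lengths are in m, angles in rad, forces in N, time in s.
With the tool pointing down it reaches from about 0.375 to 0.825 m from the base axis. Payload 5.5 kg.
Tool frame: the origin (TCP) lies between the finger pads; the fingertips stand 19 mm ahead of it and the grasp point (between the pads) is the TCP (arm.nose_length is the distance from the TCP to the fingertips, in m); z points along the fingers, y is the line along which they close (so a half turn about z gives the same grasp; the last joint's range is limited). The gripper opens to 85 mm and grips with 20 to 120 N. Pads are 22 mm wide; open, the fingers measure 114 mm over their backs; the gripper's body (76 mm by 85 mm) begins 54 mm behind the grasp point. The pads swing forward as they close: fully open they stand 13 mm farther back than shut.
Start: joints at [-1.176, 0.314, -0.047, 1.21, 0, 1.571], TCP at [0.231, -0.554, 0.25] pointing down, gripper open.
Joint ranges: [-2.67, 2.67], [-0.69, 1.73], [-1.03, 1.25], [-2.08, 2.16], [-1.42, 1.45], [-3.14, 3.14]. Speed limits (rad/s): [2.39, 2.39, 3.01, 3.14, 3.14, 3.14].

INTERFACE

Orientations are given as a unit quaternion [w, x, y, z].
In Python, from station import arm, imaging gives the robot as it stands. The module is installed in compiled form; this text tells all that it offers.
- The arm moves only by the tool send_rows, never from a script. Its arguments are lists of equal length, an entry for each row: "fingers": the finger opening in m, from 0 to 0.0854; "delta_pos": the shift along the world's x, y, z in m, a list of three; "spin": the turn about the world's z in degrees. A call has 1 to 12 rows; each row shifts and turns the commanded pose from where the row before left it; what a row does not reach is not made up. A row lasts 1/12 s, in which the tool goes at most 41.7 mm and 7.16 degrees, less where a joint would pass 70% of its speed; a pose out of reach is approached as far as the arm can. A call is refused whole if a number of a shift passes 0.0417 or a number of a turn 7.16, either way. A call with a gripper value outside its range is refused whole. The fingers move at their own pace and stop on an object; "grip_force" is the grip in N (left out, the last holds). Time passes only in rows, so rows that do not move let the fingers close. It gives the time, the measured TCP pose, the force, the opening and the grip force at its end, in the units of the state.
- arm.get_state(): the state, without advancing time (a new reading comes with each control period).
- imaging.camera(name): name is "scene" or "top" or "wrist"; returns the picture (420x560x3 uint8, red, green, blue); there is no depth.
- imaging.camera_info(name): a dict with "K" (3x3 intrinsics, pixels), "k1" (the pictures are not rectified: a ray, as slopes to the right and down, at radius r is drawn at 1 + k1 r^2 times it, then the intrinsics apply), "pose" (4x4, takes a point from camera to world coordinates). Camera axes: x right, y up, looking along -z (the intrinsics and any distortion apply to the point x, -y, -z); pixel columns grow to the right and rows downward; lengths in m; the calibration is good to about 2 mm. A picture is of the moment at which its call begins: read the wrist's pose just before it. camera_info takes no time and is no camera call; for the wrist camera it gives the pose at the moment of the call.
- arm.close_job(): hands the job in; it is judged then, once.
The state is a dict: "time": time; "joint_pos": joint angles; "qd": joint speeds; "tau": joint torques, N m; "position": TCP position; "tcp_rot": TCP orientation; "wrist_force": force on the tool from outside, world axes, zero at the start; "wrist_torque": the same for the moment, N m; "opening": finger opening in m; "grasp_force": force on a finger pad.
Only numpy, scipy, OpenCV 4.12 (cv2) and the standard library are available. Lean on these libraries where they do the work, as an engineer would, in place of code of your own. Each camera call takes 0.05 s, during which the arm holds its last target. There are 200 camera calls.

TASK

The wooden hand stamp has been re-glued and is still clamped in the tilted vise: slide the vise's jaw by its red grip all the way open to its stop, lift the stamp out by its handle, and set it down (do not drop it) upright, rubber side down, on the blue felt of the ink pad. Its base must lie wholly on the felt with its long side along the pad's long side. Leave the jaw open and the things round about where they are.

Things in the scene. Friction and masses are not known exactly. Their poses are not given: they have to be found in the camera images.
- jaw (a joint): sliding jaw of the vise, m: 0 = shut against the stamp's end, 0.036 = fully open at its stop; starts between 0 and 0.005. It slides level along the vise's +y, stiffly (about 3 N), and stays where it is left. Its steel lip reaches 9 mm over the end of the stamp's base when shut, so the stamp cannot come out before the jaw is open
- jaw_grip (a point): point in the upright red grip of the sliding jaw, 15 mm below its top. The grip is a plate 12 mm thick (y), 30 mm wide (x), standing 40 mm clear of the jaw (25 below, 15 above this point); 50 mm are free between it and the stamp's handle when shut. Axes: z = normal of the bed, tilted 28 degrees from vertical to the robot's right, y = opening direction (roughly toward the robot), x = up the slope
- vise: blue table vise, fixed, 95 x 170 mm, top of the red grip about 110 mm over the counter. Origin on the counter under the stamp's seat; z up, y along the slide; the bed is turned 28 degrees about y so that its normal leans to the vise's -x (which points to the robot's right)
- vise_seat (a point): point on the vise's bed under the middle of the stamp's seat, 55 mm above the vise's origin (axes as the vise's). The fixed jaw (24 mm high above the bed) is at y -27 to -47 mm; 10 mm high ledges stand on both sides of the stamp's base (2 mm play), so it comes out along the bed's normal
- stamp: wooden hand stamp, 35 g: base 25 (x) x 52 (y) x 17 (z) mm, above it a round turned handle up to 24 mm across, 64 mm total height. Origin at the middle of the rubber underside, z along the handle, y along the base's long side. It starts in the vise with z along the bed's normal
- ink_pad: open ink pad, fixed: dark metal tin 76 (x) x 120 (y) x 13 (z) mm with 3 mm walls, blue felt inside whose top is 9 mm above the counter. Origin under its middle, y along its long side
- felt (a point): middle of the felt's top (axes as the ink pad's); the felt is 70 x 114 mm, the tin's rim stands 4 mm above it
- polish_b: small pink bottle with a white cap, 31x31x79 mm, standing; bystander, origin under its middle
- dropper_e: brown dropper bottle, 33x33x102 mm, standing; bystander, origin under its middle
- highlighter: yellow highlighter lying near the ink pad's front side, 115 (x) x 14 x 16 mm; bystander, origin under its middle
- pill_box: small white and red carton lying flat beside the vise, on its high (left) side, 45 x 75 x 20 mm; bystander, origin under its middle
Not all that is in view belongs to the job. Of the things like the stamp, leave any that is yellow; of the rest the larger one is meant.

How it is judged:
By the outcome, as a careful person would: the job done as asked, in the order asked, and still so for the second after the job is handed in, with the robot touching nothing.
It also fails if it takes over 48 s, if anything falls off the work surface, if the arm or the gripper's body presses on something with over 40 N, if the wrist force passes 120 N, or if a joint passes its speed limit or range.

## Working session

There is one attempt and no reset: what is moved stays moved. The work goes in short steps, Python scripts to look and compute and a tool call to move; the robot and the scene stay as the last step left them, time stands still between calls to the robot, and variables do not carry over. Pictures are saved under pics/ and viewed, at most 10 in all, crops included, and the job is handed in when it is done.

Besides the shell and the picture viewer there is one more tool, called after ">>>" by a JSON object that holds its "op" and its "data". send_rows: Moves the arm, as the interface text tells. Its arguments: {"type":"object","properties":{"fingers":{"type":"array","items":{"type":"number"}},"delta_pos":{"type":"array","items":{"type":"array","items":{"type":"number"}}},"spin":{"type":"array","items":{"type":"number"}},"grip_force":{"type":"number"}},"required":["fingers","delta_pos","spin"]}

```bash
mkdir -p pics; cat > h.py <<'E'
import numpy as np, cv2
from station import arm, imaging
def snap(n,f):
    i=imaging.camera_info(n); p=imaging.camera(n); cv2.imwrite(f'pics/{f}.png',p[:,:,::-1]); np.save(f'pics/{f}.npy',p)
    np.savez(f'pics/{f}_i.npz',K=i['K'],k1=i['k1'],pose=i['pose']); return p
def info(f): return np.load(f'pics/{f}_i.npz')
def ray(f,u,v):
    i=info(f);K=i['K'];k=float(i['k1']);T=i['pose']
    d=cv2.undistortPoints(np.array([[[u,v]]],float),K,np.array([k,0,0,0,0.]))[0,0]
    return T[:3,3],(lambda w:w/np.linalg.norm(w))(T[:3,:3]@np.array([d[0],-d[1],-1]))
def onz(f,u,v,z):
    o,d=ray(f,u,v);return o+d*(z-o[2])/d[2]
def tri(*a):
    A=0;b=0
    for r in a:
        o,d=ray(*r);P=np.eye(3)-np.outer(d,d);A=A+P;b=b+P@o
    x=np.linalg.solve(A,b)
    return x,[round(1000*np.linalg.norm(np.cross(x-ray(*r)[0],ray(*r)[1])),1) for r in a]
def proj(f,X):
    i=info(f);T=i['pose'];p=T[:3,:3].T@(np.array(X)-T[:3,3])
    s=np.array([p[0],-p[1]])/-p[2];s=s*(1+float(i['k1'])*(s@s));K=i['K'];return (K@[s[0],s[1],1])[:2]
E
python3 - <<'E'
from h import *
np.set_printoptions(precision=3,suppress=True)
for n in ['scene','top']:
    snap(n,n+'0'); i=info(n+'0'); print(n,i['K'].tolist(),i['k1'],i['pose'])
print(arm.get_state())
E
cd pics; python3 -c "
import cv2
for n in ['scene0','top0']:
    a=cv2.imread(n+'.png');cv2.imwrite(n+'b.png',cv2.resize(a,(800,600),interpolation=cv2.INTER_CUBIC))"
```

```text
scene [[539.6335377834567, 0.0, 275.49588821801945], [0.0, 539.6335377834567, 204.2312198003448], [0.0, 0.0, 1.0]] 0.05066184521151526 [[ 0.842  0.254 -0.476  0.051]
 [-0.539  0.411 -0.735 -0.944]
 [ 0.008  0.876  0.483  0.628]
 [ 0.     0.     0.     1.   ]]
top [[509.1638698000684, 0.0, 277.9745369861284], [0.0, 509.1638698000684, 204.51928676571572], [0.0, 0.0, 1.0]] -0.045714215360125376 [[ 0.006  0.992 -0.13   0.467]
 [-1.     0.005 -0.008 -0.105]
 [-0.007  0.13   0.991  1.247]
 [ 0.     0.     0.     1.   ]]
{'time': 0.1, 'joint_pos': array([-1.176,  0.314, -0.048,  1.21 , -0.   ,  1.571]), 'qd': array([ 0.001, -0.002,  0.004,  0.   ,  0.   ,  0.   ]), 'tau': array([ -0.001, -54.077,  34.054,   0.011,  -0.   ,  -0.   ]), 'position': array([ 0.231, -0.553,  0.25 ]), 'tcp_rot': array([-0.001,  0.981,  0.196, -0.   ]), 'wrist_force': array([-0.41 , -0.268,  0.04 ]), 'wrist_torque': array([0.009, 0.018, 0.011]), 'grasp_force': 0.0, 'opening': 0.08524669601584371}
```

View pics/scene0b.png

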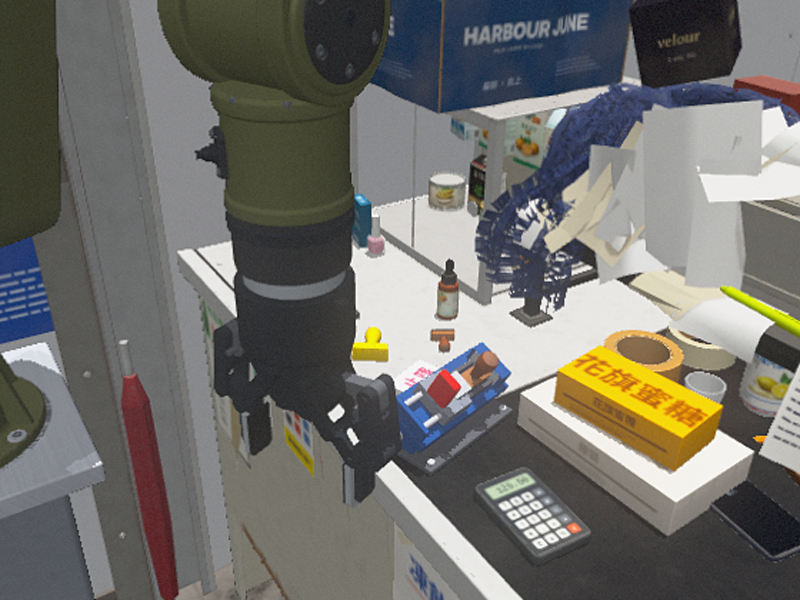

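View pics/top0b.png

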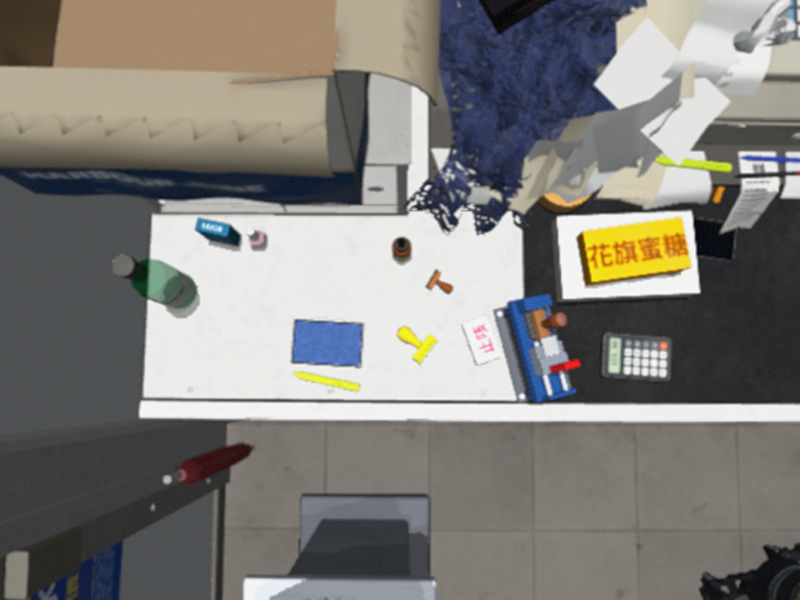

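Scene: the vise is at scene px (455,395) and top px (540,350), with the red grip at top px (565,366) and the brown handle at (558,320). The blue pad is at top px (327,343), a yellow decoy at (417,343) and a small brown decoy at (440,282). These are in 800-px-wide coordinates.

```bash
python3 - <<'E'
from h import *
np.set_printoptions(precision=4,suppress=True)
s=1/1.42857
print('grip',onz('top0',565*s,366*s,.10),tri(('top0',565*s,366*s),('scene0',443*s,385*s)))
print('handle',tri(('top0',558*s,320*s),('scene0',487*s,360*s)))
im=np.load('pics/top0.npy')
hsv=cv2.cvtColor(im,cv2.COLOR_RGB2HSV)
m=cv2.inRange(hsv,(100,80,60),(130,255,255));m[:, :195]=0;m[:215]=0;m[270:]=0;m[:,270:]=0
c=max(cv2.findContours(m,0,1)[0],key=cv2.contourArea);b=cv2.boxPoints(cv2.minAreaRect(c));print(b)
P=np.array([onz('top0',*p,.009) for p in b]);print(P,P.mean(0),np.linalg.norm(np.diff(P,axis=0),axis=1))
for n in ['wrist']:
    i=imaging.camera_info(n);print(i['K'],i['k1'],i['pose'])
E
```

```text
grip [ 0.5015 -0.3598  0.1   ] (array([ 0.5006, -0.3592,  0.0998]), [np.float64(1.2), np.float64(1.2)])
handle (array([ 0.5731, -0.3492,  0.1033]), [np.float64(0.8), np.float64(0.8)])
[[204.4035 252.8426]
 [206.1601 223.8582]
 [252.9277 226.6926]
 [251.1711 255.677 ]]
[[ 0.51    0.0834  0.009 ]
 [ 0.5807  0.0807  0.009 ]
 [ 0.5744 -0.0338  0.009 ]
 [ 0.5039 -0.0304  0.009 ]] [0.5422 0.025  0.009 ] [0.0707 0.1147 0.0705]
[[337.2324   0.     281.0771]
 [  0.     337.2324 212.6034]
 [  0.       0.       1.    ]] -0.06171573717176248 [[ 0.3849  0.8796  0.2796  0.3036]
 [-0.9229  0.3674  0.115  -0.5235]
 [-0.0016 -0.3023  0.9532  0.3727]
 [ 0.      0.      0.      1.    ]]
```

>>> {"op": "send_rows", "data": {"fingers": [0.085, 0.085, 0.085, 0.085, 0.085, 0.085, 0.085, 0.085, 0.085, 0.085, 0.085, 0.085], "delta_pos": [[0.025, 0.015, 0.002], [0.025, 0.015, 0.002], [0.025, 0.015, 0.002], [0.025, 0.015, 0.002], [0.025, 0.015, 0.002], [0.025, 0.015, 0.002], [0.025, 0.015, 0.002], [0.025, 0.015, 0.002], [0.025, 0.015, 0.002], [0.025, 0.015, 0.002], [0.025, 0.015, 0.002], [0, 0, 0]], "spin": [6.8, 6.8, 6.8, 6.8, 6.8, 6.8, 6.8, 6.8, 6.8, 6.8, 6.8, 0], "grip_force": 60}}

```text
time: 1.1
position: [0.5097, -0.3859, 0.2718]
tcp_rot: [0.0, 0.656, 0.754, 0.001]
wrist_force: [0.6, 0.7, 0.5]
opening: 0.0851
grasp_force: 0.0
```

>>> {"op": "send_rows", "data": {"fingers": [0.085, 0.085, 0.085], "delta_pos": [[0.02, 0, 0], [0, 0, 0], [0, 0, 0]], "spin": [0, 0, 0]}}

```text
time: 1.35
position: [0.5257, -0.3887, 0.2715]
tcp_rot: [-0.001, 0.66, 0.751, -0.0]
wrist_force: [-0.0, 0.3, -0.1]
opening: 0.0851
grasp_force: 0.0
```

```bash
python3 - <<'E'
from h import *
s=arm.get_state();print(s['time'],s['position'],s['tcp_rot'],s['joint_pos'])
p=snap('wrist','w1');cv2.imwrite('pics/w1b.png',cv2.resize(p[:,:,::-1],(800,600),interpolation=cv2.INTER_CUBIC))
E
```

```text
1.35 [ 0.52573242 -0.38867942  0.27147973] [-6.31597939e-04  6.59826538e-01  7.51417660e-01 -2.00542508e-04] [-6.36484514e-01  4.13234636e-01  1.42285600e-01  1.30113971e+00
 -2.93553188e-04  8.04691846e-01]
```

View pics/w1b.png

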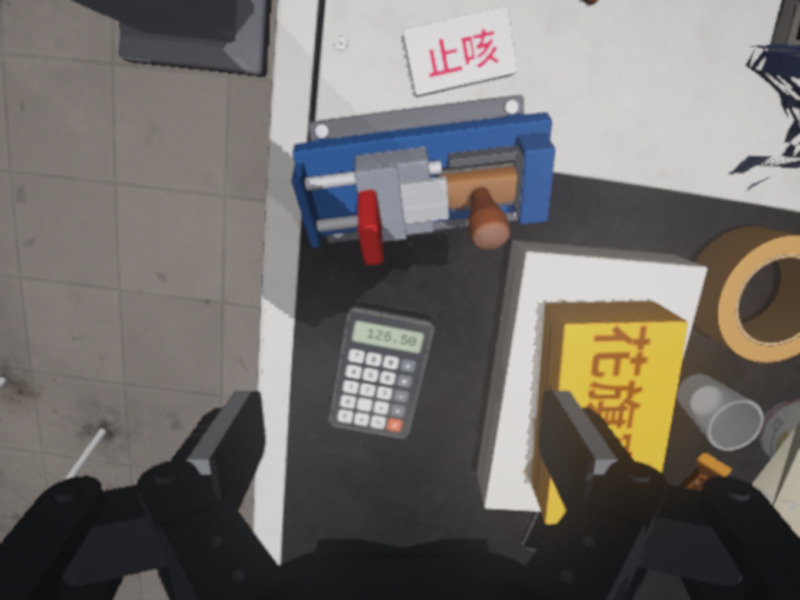

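The wrist view shows the red grip top at (370,250), handle tip at (490,235), stamp base at (480,188), and the vise's blue outline. I'll take a second view for stereo.

>>> {"op": "send_rows", "data": {"fingers": [0.085, 0.085, 0.085, 0.085, 0.085, 0.085], "delta_pos": [[0, 0.025, 0], [0, 0.025, 0], [0, 0.025, 0], [0, 0.01, 0], [0, 0, 0], [0, 0, 0]], "spin": [0, 0, 0, 0, 0, 0]}}

```text
time: 1.9
position: [0.5253, -0.3044, 0.2727]
tcp_rot: [0.0, 0.66, 0.751, -0.0]
wrist_force: [0.1, -0.3, 0.4]
opening: 0.0848
grasp_force: 0.0
```

```bash
python3 - <<'E'
from h import *
s=arm.get_state();print(s['time'],s['position'],s['qd'].round(3))
snap('wrist','w2')
for f in ['w1','w2']:
    im=np.load(f'pics/{f}.npy');hsv=cv2.cvtColor(im,cv2.COLOR_RGB2HSV)
    red=cv2.inRange(hsv,(0,190,70),(5,255,255))|cv2.inRange(hsv,(174,190,70),(180,255,255)); red[:, :200]=0;red[:100]=0 if f=='w1' else red[:100]
    c=max(cv2.findContours(red,0,1)[0],key=cv2.contourArea);print(f,'red',cv2.contourArea(c),cv2.boxPoints(cv2.minAreaRect(c)).round(1).tolist(), cv2.approxPolyDP(c,2,True)[:,0].tolist())
    bl=cv2.inRange(hsv,(100,150,60),(125,255,255))
    c=max(cv2.findContours(bl,0,1)[0],key=cv2.contourArea);print('blue',cv2.contourArea(c),cv2.boxPoints(cv2.minAreaRect(c)).round(1).tolist())
a=np.load('pics/w1.npy')[70:190,195:405];b=np.load('pics/w2.npy')[130:280,195:405]
cv2.imwrite('pics/c.png',np.hstack([cv2.resize(x[:,:,::-1],None,fx=1.9*2,fy=1.9*2,interpolation=cv2.INTER_CUBIC)[:570] for x in (b,)]))
E
```

```text
1.9 [ 0.52532522 -0.30436809  0.27266137] [-0.015  0.018  0.019 -0.003 -0.002 -0.001]
w1 red 422.0 [[252.0, 135.0], [264.0, 135.0], [264.0, 183.0], [252.0, 183.0]] [[253, 135], [253, 170], [260, 183], [261, 173], [264, 171], [261, 170], [264, 161], [261, 135]]
blue 2955.0 [[187.39999389648438, 112.80000305175781], [346.6000061035156, 29.100000381469727], [378.29998779296875, 89.30000305175781], [219.10000610351562, 173.0]]Traceback (most recent call last):
  File "<stdin>", line 7, in <module>
ValueError: max() iterable argument is empty
```

```bash
python3 - <<'E'
from h import *
b=np.load('pics/w2.npy')[130:280,190:390]
cv2.imwrite('pics/c.png',cv2.resize(b[:,:,::-1],None,fx=4,fy=4,interpolation=cv2.INTER_CUBIC))
a=np.load('pics/w1.npy')[60:210,190:390]
cv2.imwrite('pics/d.png',cv2.resize(a[:,:,::-1],None,fx=4,fy=4,interpolation=cv2.INTER_CUBIC))
E
```

```text
(no output)
```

View pics/c.png

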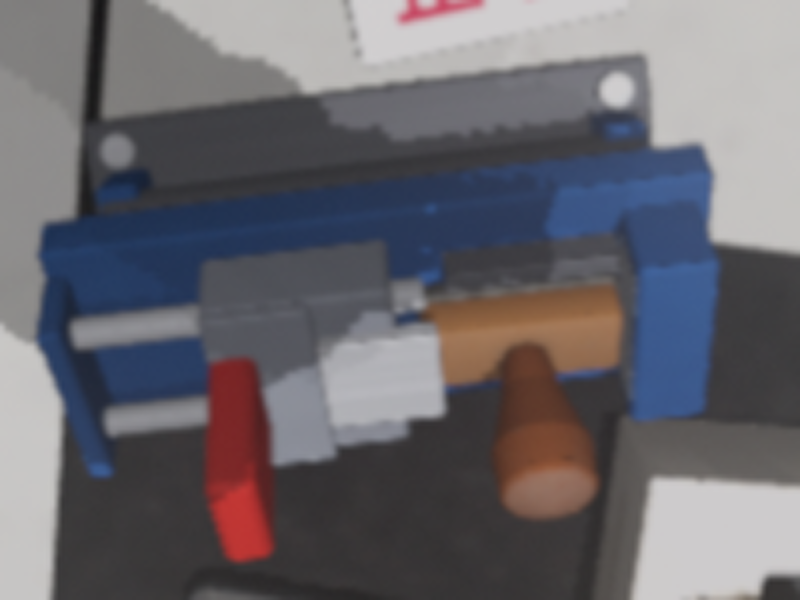

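View pics/d.png

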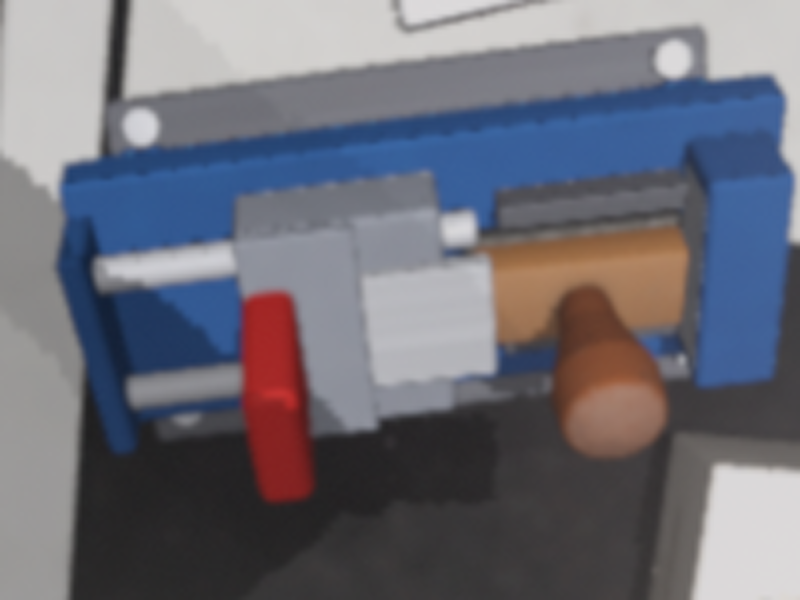

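Both crops show the same features: grip top centre d(280,447)/c(241,522), handle disc d(613,420)/c(549,490), blue ridge ends d(67,168),(778,80)/c(43,228),(706,148).

```bash
python3 - <<'E'
from h import *
np.set_printoptions(precision=4,suppress=True)
def P(n,d,c):
    x,e=tri(('w1',190+d[0]/4,60+d[1]/4),('w2',190+c[0]/4,130+c[1]/4));print(n,x,[float(i) for i in e]);return x
P('gripA',(250,400),(207,490));P('gripB',(265,500),(228,560));P('gripC',(310,495),(272,553))
g=P('griptop',(280,447),(241,522));h=P('handle',(613,420),(549,490))
r1=P('ridgeL',(67,168),(43,228));r2=P('ridgeR',(778,80),(706,148))
b1=P('boltL',(141,127),(117,152));b2=P('boltR',(674,58),(617,90))
P('base',(685,228),(617,284));P('baseLR',(685,325),(620,365))
for a,b in((r1,r2),(b1,b2)):
    d=a-b;print(np.linalg.norm(d),np.degrees(np.arctan2(d[1],d[0])),d[2])
s=arm.get_state();q=s['tcp_rot'];print('tool y az',np.degrees(np.arctan2(2*q[2]**2-1,2*q[1]*q[2])))
d=r1-r2;d[2]=0;y=d/np.linalg.norm(d)
up=np.array([0,0,1]);xh=np.cross(y,up)
n=np.cos(np.radians(28))*up-np.sin(np.radians(28))*xh
print('y',y,'xh',xh,'n',n)
print('grip pt',g-.015*n,'handle at 64 -> origin',h-.064*n,'dist along y',(g-h)@y,'h at 52',h-.012*n)
E
```

```text
gripA [ 0.4987 -0.3566  0.1183] [0.6, 0.6]
gripB [ 0.504  -0.3801  0.1057] [0.1, 0.1]
gripC [ 0.5139 -0.3784  0.1028] [0.2, 0.2]
griptop [ 0.5062 -0.3669  0.1116] [0.0, 0.0]
handle [ 0.5772 -0.3531  0.1036] [0.2, 0.2]
ridgeL [ 0.4459 -0.3165  0.0601] [0.4, 0.4]
ridgeR [ 0.6104 -0.2745  0.0582] [0.2, 0.2]
boltL [ 0.4553 -0.3041  0.0123] [0.0, 0.0]
boltR [ 0.5943 -0.268   0.0128] [0.0, 0.0]
base [ 0.5933 -0.3111  0.0646] [0.4, 0.4]
baseLR [ 0.5988 -0.3337  0.0608] [0.2, 0.2]
0.16974203996055134 -165.68539238776165 0.0018395516548998514
0.14367842889932722 -165.45130392284335 -0.0004260010055177014
tool y az 7.375950687283017
y [-0.969  -0.2472  0.    ] xh [-0.2472  0.969   0.    ] n [ 0.1161 -0.4549  0.8829]
grip pt [ 0.5045 -0.36    0.0983] handle at 64 -> origin [ 0.5697 -0.324   0.0471] dist along y 0.07215389664662833 h at 52 [ 0.5758 -0.3476  0.093 ]
```

```bash
python3 - <<'E'
from h import *
snap('scene','s1');snap('top','t1')
a=np.load('pics/t1.npy')[200:290,345:415];b=np.load('pics/s1.npy')[230:320,275:365]
A=[cv2.resize(x[:,:,::-1],None,fx=5,fy=5,interpolation=cv2.INTER_CUBIC) for x in(a,b)]
cv2.imwrite('pics/e.png',np.hstack(A))
E
```

```text
(no output)
```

View pics/e.png

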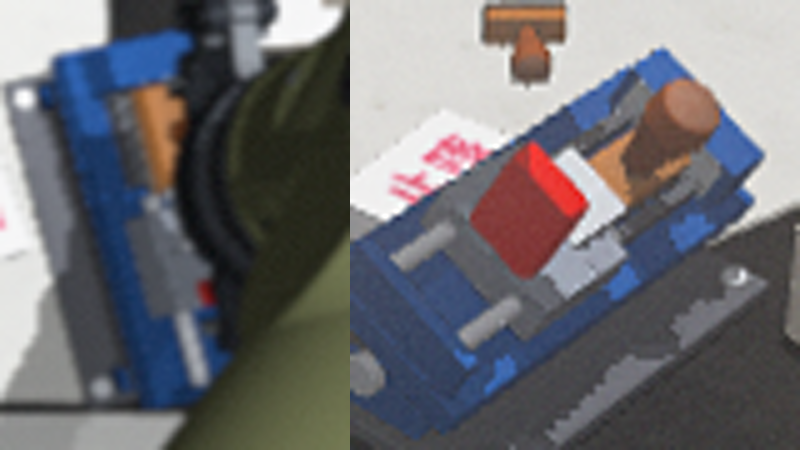

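Scene crop: handle disc at crop (690,110) and grip top strip centre at about (557,180). I'll fuse these with the wrist views.

```bash
python3 - <<'E'
from h import *
np.set_printoptions(precision=4,suppress=True)
W=lambda d:('w1',190+d[0]/4,60+d[1]/4); C=lambda c:('w2',190+c[0]/4,130+c[1]/4); S=lambda s:('s1',275+(s[0]-350)/5,230+s[1]/5)
T=lambda s:('top0',s[0]/1.42857,s[1]/1.42857)
y=np.array([-.969,-.2472,0]);n=np.array([.1161,-.4549,.8829])
for nm,d,c,s,t in(('grip',(280,447),(241,522),(557,180),None),('handle',(613,420),(549,490),(690,110),(560,320))):
    for L in([W(d),S(s)],[C(c),S(s)],[W(d),C(c),S(s)]):
        x,e=tri(*L);print(nm,x,[float(i) for i in e],'pt',x-.015*n)
E
```

```text
grip [ 0.506  -0.3671  0.1095] [0.2, 0.2] pt [ 0.5042 -0.3603  0.0963]
grip [ 0.5059 -0.3675  0.1099] [0.4, 0.4] pt [ 0.5041 -0.3607  0.0966]
grip [ 0.506  -0.3674  0.1098] [0.2, 0.4, 0.4] pt [ 0.5042 -0.3605  0.0965]
handle [ 0.5757 -0.3523  0.1043] [1.3, 1.3] pt [ 0.574  -0.3454  0.091 ]
handle [ 0.576  -0.352   0.1043] [1.4, 1.4] pt [ 0.5742 -0.3452  0.091 ]
handle [ 0.5762 -0.3523  0.1044] [0.8, 1.0, 1.7] pt [ 0.5745 -0.3455  0.0911]
```

>>> {"op": "send_rows", "data": {"fingers": [0.05, 0.05, 0.05, 0.05, 0.05, 0.05, 0.05, 0.05, 0.05, 0.05, 0.05, 0.05], "delta_pos": [[-0.005, -0.015, 0], [-0.005, -0.015, 0], [-0.005, -0.015, 0], [-0.005, -0.015, 0], [0, 0, -0.02], [0, 0, -0.02], [0, 0, -0.02], [0, 0, -0.02], [0, 0, -0.02], [0, 0, -0.02], [0, 0, 0], [0, 0, 0]], "spin": [3.5, 3.5, 0, 0, 0, 0, 0, 0, 0, 0, 0, 0]}}

```text
time: 3.05
position: [0.5047, -0.3642, 0.1513]
tcp_rot: [-0.001, 0.614, 0.79, -0.0]
wrist_force: [-0.0, 0.0, 1.1]
opening: 0.0501
grasp_force: 0.0
```

```bash
python3 - <<'E'
from h import *
s=arm.get_state();q=s['tcp_rot'];print(s['time'],s['position'],s['opening'],np.degrees(np.arctan2(2*q[2]**2-1,2*q[1]*q[2])))
p=snap('wrist','w3');cv2.imwrite('pics/w3b.png',p[:,:,::-1])
E
```

```text
3.05 [ 0.50468465 -0.36419238  0.15134249] 0.05011612790948935 14.307239152142536
```

View pics/w3b.png

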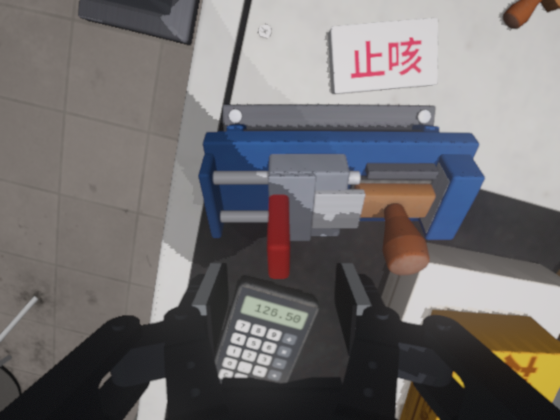

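The view shows the grip centred at column ~279 between the fingers, and the vise axis is aligned with the image. Descend, close and pull.

>>> {"op": "send_rows", "data": {"fingers": [0.05, 0.05, 0.05, 0.05, 0, 0, 0, 0], "delta_pos": [[0, 0, -0.016], [0, 0, -0.016], [0, 0, -0.016], [0, 0, 0], [0, 0, 0], [0, 0, 0], [0, 0, 0], [0, 0, 0]], "spin": [0, 0, 0, 0, 0, 0, 0, 0], "grip_force": 60}}

```text
time: 3.77
position: [0.5063, -0.3649, 0.1063]
tcp_rot: [0.001, 0.613, 0.79, -0.0]
wrist_force: [-2.7, -0.6, 5.8]
opening: 0.011
grasp_force: 58.6
```

```bash
python3 - <<'E'
from h import *
np.set_printoptions(precision=4,suppress=True)
W=lambda d:('w1',190+d[0]/4,60+d[1]/4); C=lambda c:('w2',190+c[0]/4,130+c[1]/4); S=lambda s:('s1',275+(s[0]-350)/5,230+s[1]/5)
print(tri(W((613,420)),('w3',407,259)),tri(C((549,490)),('w3',407,259)),tri(S((690,110)),('w3',407,259)))
s=arm.get_state();print(s['time'],s['position'],s['opening'],s['wrist_force'])
E
```

```text
(array([ 0.5788, -0.3534,  0.0966]), [np.float64(0.8), np.float64(0.8)]) (array([ 0.5774, -0.3526,  0.1013]), [np.float64(1.4), np.float64(1.4)]) (array([ 0.5758, -0.3505,  0.103 ]), [np.float64(0.1), np.float64(0.1)])
3.7667 [ 0.5063 -0.3649  0.1063] 0.01096182367817246 [-2.6789 -0.6169  5.7598]
```

>>> {"op": "send_rows", "data": {"fingers": [0, 0, 0, 0, 0, 0, 0, 0], "delta_pos": [[-0.0058, -0.0015, 0], [-0.0058, -0.0015, 0], [-0.0058, -0.0015, 0], [-0.0058, -0.0015, 0], [-0.0058, -0.0015, 0], [0, 0, 0], [0, 0, 0], [0, 0, 0]], "spin": [0, 0, 0, 0, 0, 0, 0, 0]}}

```text
time: 4.43
position: [0.4773, -0.3724, 0.1063]
tcp_rot: [0.002, 0.613, 0.79, -0.0]
wrist_force: [-1.0, 0.3, 8.9]
opening: 0.0111
grasp_force: 59.8
```

>>> {"op": "send_rows", "data": {"fingers": [0, 0, 0, 0, 0, 0], "delta_pos": [[-0.002, -0.0005, 0], [-0.002, -0.0005, 0], [-0.002, -0.0005, 0], [0, 0, 0], [0, 0, 0], [0, 0, 0]], "spin": [0, 0, 0, 0, 0, 0]}}

```text
time: 4.93
position: [0.4729, -0.3735, 0.1062]
tcp_rot: [0.002, 0.613, 0.79, 0.001]
wrist_force: [4.3, 1.8, 5.9]
opening: 0.0112
grasp_force: 59.5
```

>>> {"op": "send_rows", "data": {"fingers": [0, 0, 0, 0], "delta_pos": [[-0.002, -0.0005, 0], [0, 0, 0], [0, 0, 0], [0, 0, 0]], "spin": [0, 0, 0, 0]}}

```text
time: 5.27
position: [0.4728, -0.3735, 0.1063]
tcp_rot: [0.003, 0.612, 0.791, 0.003]
wrist_force: [11.3, 2.0, 2.2]
opening: 0.0108
grasp_force: 59.2
```

>>> {"op": "send_rows", "data": {"fingers": [0.05, 0.05, 0.05, 0.05, 0.05, 0.05, 0.05, 0.05], "delta_pos": [[0, 0, 0], [0, 0, 0], [0, 0, 0], [0, 0, 0.015], [0, 0, 0.02], [0, 0, 0.02], [0, 0, 0], [0, 0, 0]], "spin": [0, 0, 0, 0, 0, 0, 0, 0]}}

```text
time: 5.93
position: [0.469, -0.374, 0.1604]
tcp_rot: [0.001, 0.613, 0.79, -0.0]
wrist_force: [-0.8, -0.6, -1.0]
opening: 0.0496
grasp_force: 0.0
```

```bash
python3 - <<'E'
from h import *
s=arm.get_state();q=s['tcp_rot'];print(s['time'],s['position'],s['opening'],np.degrees(np.arctan2(2*q[2]**2-1,2*q[1]*q[2])))
p=snap('wrist','w4');cv2.imwrite('pics/w4b.png',p[:,:,::-1])
E
```

```text
5.9333 [ 0.46900608 -0.37401402  0.16036087] 0.04956846964085426 14.396382266909844
```

View pics/w4b.png

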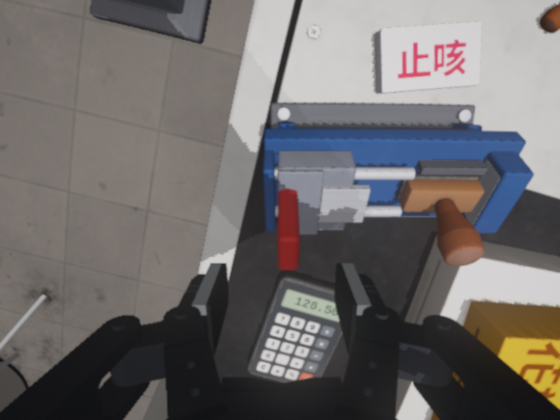

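Jaw is fully open: the sliding block is against the end plate. The handle disc is at (461,248). I'll check the clearance to the white/yellow boxes and the handle position.

```bash
python3 - <<'E'
from h import *
np.set_printoptions(precision=4,suppress=True)
print('yellow',tri(('w1',383.6,212),('w4',472,302)));print('white',tri(('w1',367.5,175),('w4',443,232)))
print('yel scene',onz('s1',557/1.4286,372/1.4286,.08),tri(('s1',557/1.4286,372/1.4286),('top0',580/1.4286,280/1.4286)),'white',tri(('s1',523/1.4286,405/1.4286),('top0',557/1.4286,299/1.4286)))
print('handle',tri(('w4',461,248),('s1',343,252)),tri(('w4',461,248),('w1',343.25,165)))
E
```

```text
yellow (array([ 0.6405, -0.4056,  0.0496]), [np.float64(0.7), np.float64(0.7)])
white (array([ 0.6375, -0.377 , -0.0273]), [np.float64(3.1), np.float64(3.1)])
yel scene [ 0.6524 -0.389   0.08  ] (array([ 0.6433, -0.393 ,  0.085 ]), [np.float64(3.5), np.float64(3.5)]) white (array([ 0.6189, -0.3667,  0.0278]), [np.float64(3.0), np.float64(3.0)])
handle (array([ 0.5759, -0.3496,  0.1019]), [np.float64(0.6), np.float64(0.6)]) (array([ 0.579 , -0.3526,  0.0958]), [np.float64(1.6), np.float64(1.6)])
```

>>> {"op": "send_rows", "data": {"fingers": [0.045, 0.045, 0.045, 0.045, 0.045, 0.045, 0.045, 0.045, 0.045, 0.045, 0.045, 0.045], "delta_pos": [[0.0265, 0.007, 0], [0.0265, 0.007, 0], [0.0265, 0.007, 0], [0.0265, 0.007, 0], [0, 0, 0], [0, 0, -0.016], [0, 0, -0.016], [0, 0, -0.016], [0, 0, -0.016], [0, 0, 0], [0, 0, 0], [0, 0, 0]], "spin": [0, 0, 0, 0, 0, 0, 0, 0, 0, 0, 0, 0]}}

```text
time: 6.98
position: [0.5742, -0.3453, 0.0954]
tcp_rot: [-0.0, 0.613, 0.79, -0.0]
wrist_force: [0.4, -0.1, 0.5]
opening: 0.0448
grasp_force: 0.0
```

>>> {"op": "send_rows", "data": {"fingers": [0.01, 0.01, 0.01, 0.01, 0.01, 0.01], "delta_pos": [[0, 0, 0], [0, 0, 0], [0, 0, 0], [0, 0, 0], [0, 0, 0], [0, 0, 0]], "spin": [0, 0, 0, 0, 0, 0], "grip_force": 25}}

```text
time: 7.48
position: [0.5751, -0.3459, 0.0961]
tcp_rot: [0.001, 0.613, 0.79, -0.0]
wrist_force: [-0.9, -2.4, 5.1]
opening: 0.023
grasp_force: 24.6
```

>>> {"op": "send_rows", "data": {"fingers": [0.01, 0.01, 0.01, 0.01, 0.01, 0.01, 0.01, 0.01, 0.01, 0.01, 0.01], "delta_pos": [[0.0006, -0.0023, 0.0044], [0.0006, -0.0023, 0.0044], [0.0006, -0.0023, 0.0044], [0.0006, -0.0023, 0.0044], [0.0006, -0.0023, 0.0044], [0.0006, -0.0023, 0.0044], [0, 0, 0.02], [0, 0, 0.03], [0, 0, 0.03], [0, 0, 0], [0, 0, 0]], "spin": [0, 0, 0, 0, 0, 0, 0, 0, 0, 0, 0]}}

```text
time: 8.4
position: [0.5798, -0.3602, 0.2046]
tcp_rot: [0.002, 0.613, 0.79, 0.0]
wrist_force: [0.9, 0.0, -1.0]
opening: 0.0229
grasp_force: 24.6
```

```bash
python3 - <<'E'
from h import *
s=arm.get_state();print(s['time'],s['position'],s['opening'],s['grasp_force'],s['wrist_force'])
p=snap('wrist','w5');q=snap('scene','s5')
a=p[150:400,180:420];b=q[150:300,260:440]
cv2.imwrite('pics/f.png',np.hstack([cv2.resize(a,(400,417)),cv2.resize(b,(400,417))])[:,:,::-1])
E
```

```text
8.4 [ 0.5797944  -0.36015858  0.20456277] 0.02290518847378046 24.602686439466197 [ 0.86267827  0.004145   -1.04685177]
```

View pics/f.png

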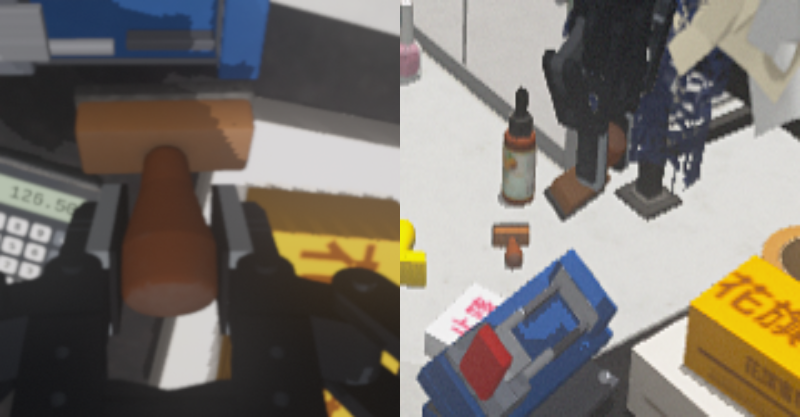

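The stamp is in the grip and still leaning about 28°, base toward the camera side; the decoys and boxes are undisturbed. Carry it over to the pad.

>>> {"op": "send_rows", "data": {"fingers": [0.01, 0.01, 0.01, 0.01, 0.01, 0.01, 0.01, 0.01, 0.01, 0.01], "delta_pos": [[-0.001, 0.02, 0], [-0.001, 0.02, 0], [-0.001, 0.02, 0], [-0.001, 0.02, 0], [-0.001, 0.02, 0], [-0.001, 0.02, 0], [-0.001, 0.02, 0], [-0.001, 0.02, 0], [-0.001, 0.02, 0], [-0.001, 0.02, 0]], "spin": [3.6, 3.6, 3.6, 3.6, 3.6, 3.6, 3.6, 3.6, 3.6, 3.6]}}

```text
time: 9.33
position: [0.5671, -0.1579, 0.2]
tcp_rot: [-0.002, 0.337, 0.941, -0.0]
wrist_force: [0.1, 0.1, 0.4]
opening: 0.0226
grasp_force: 24.6
```

>>> {"op": "send_rows", "data": {"fingers": [0.01, 0.01, 0.01, 0.01, 0.01, 0.01, 0.01, 0.01, 0.01, 0.01, 0.01, 0.01], "delta_pos": [[0, 0.0185, 0], [0, 0.0185, 0], [0, 0.0185, 0], [0, 0.0185, 0], [0, 0.0185, 0], [0, 0.0185, 0], [0, 0.0185, 0], [0, 0.0185, 0], [0, 0.0185, 0], [0, 0.0185, 0], [0, 0, 0], [0, 0, 0]], "spin": [3.6, 3.6, 3.6, 3.6, 3.6, 3.6, 3.6, 3.6, 3.6, 3.6, 0, 0]}}

```text
time: 10.33
position: [0.5674, 0.0265, 0.2003]
tcp_rot: [-0.001, 0.031, 1.0, -0.0]
wrist_force: [-0.1, -0.3, -0.3]
opening: 0.0232
grasp_force: 24.6
```

```bash
python3 - <<'E'
from h import *
np.set_printoptions(precision=4,suppress=True)
s=arm.get_state();q=s['tcp_rot'];print(s['time'],s['position'],s['opening'],s['grasp_force'],s['joint_pos'],np.degrees(np.arctan2(2*q[2]**2-1,2*q[1]*q[2])))
p=snap('wrist','w6');q=snap('scene','s6')
hsv=cv2.cvtColor(p,cv2.COLOR_RGB2HSV)
m=cv2.inRange(hsv,(100,80,60),(130,255,255));c=max(cv2.findContours(m,0,1)[0],key=cv2.contourArea);b=cv2.boxPoints(cv2.minAreaRect(c));print(b)
P=np.array([onz('w6',*x,.009) for x in b]);print(P,P.mean(0),np.linalg.norm(np.diff(P,axis=0),axis=1))
u,v=map(int,proj('s6',s['position']));print(u,v)
b=q[max(0,v-60):v+90,max(0,u-80):u+80]
cv2.imwrite('pics/g.png',np.hstack([cv2.resize(p,(400,300)),cv2.resize(b,(320,300))])[:,:,::-1])
E
```

```text
10.3333 [0.5674 0.0265 0.2003] 0.023247313790274282 24.635231418942567 [ 0.0468  0.2802 -0.2076  1.0855 -0.0003  0.1083] 86.47325106898573
[[217. 126.]
 [340. 126.]
 [340. 200.]
 [217. 200.]]
[[ 0.5047 -0.0278  0.009 ]
 [ 0.5116  0.0839  0.009 ]
 [ 0.5815  0.0831  0.009 ]
 [ 0.5742 -0.0358  0.009 ]] [0.543  0.0259 0.009 ] [0.112  0.0699 0.1192]
232 132
```

View pics/g.png

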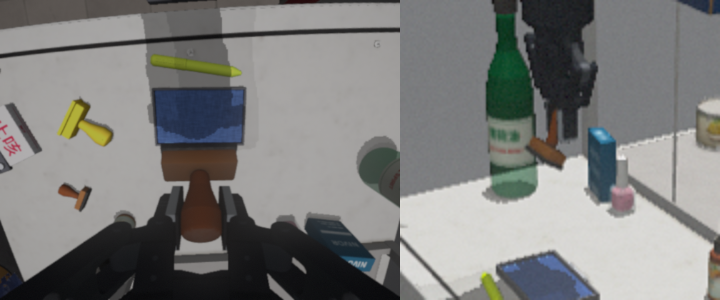

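The pad is aligned with the tool (yaw 86.5°, centre (0.543, 0.026)), and the stamp is held squarely with its tilt toward the robot. Descend to feel for the felt.

>>> {"op": "send_rows", "data": {"fingers": [0.01, 0.01, 0.01, 0.01, 0.01, 0.01, 0.01, 0.01], "delta_pos": [[0, 0, -0.025], [0, 0, -0.025], [0, 0, -0.025], [0, 0, -0.025], [0, 0, -0.015], [0, 0, -0.01], [0, 0, 0], [0, 0, 0]], "spin": [0, 0, 0, 0, 0, 0, 0, 0]}}

```text
time: 11.1
position: [0.5682, 0.0252, 0.0766]
tcp_rot: [-0.0, 0.032, 0.999, -0.0]
wrist_force: [0.9, 0.8, 0.5]
opening: 0.0229
grasp_force: 24.6
```

>>> {"op": "send_rows", "data": {"fingers": [0.01, 0.01, 0.01, 0.01, 0.01], "delta_pos": [[0, 0, -0.003], [0, 0, -0.003], [0, 0, -0.002], [0, 0, 0], [0, 0, 0]], "spin": [0, 0, 0, 0, 0]}}

```text
time: 11.52
position: [0.5685, 0.0259, 0.069]
tcp_rot: [0.0, 0.031, 1.0, 0.0]
wrist_force: [-0.5, -0.6, -0.1]
opening: 0.023
grasp_force: 24.6
```

>>> {"op": "send_rows", "data": {"fingers": [0.01, 0.01, 0.01], "delta_pos": [[0, 0, -0.003], [0, 0, 0], [0, 0, 0]], "spin": [0, 0, 0]}}

```text
time: 11.77
position: [0.5682, 0.0259, 0.0655]
tcp_rot: [-0.0, 0.031, 1.0, -0.0]
wrist_force: [-0.1, -0.5, -1.1]
opening: 0.0226
grasp_force: 24.6
```

>>> {"op": "send_rows", "data": {"fingers": [0.01, 0.01, 0.01], "delta_pos": [[0, 0, -0.003], [0, 0, 0], [0, 0, 0]], "spin": [0, 0, 0]}}

```text
time: 12.02
position: [0.5682, 0.0258, 0.0625]
tcp_rot: [-0.0, 0.031, 1.0, -0.0]
wrist_force: [-0.1, 0.1, -0.0]
opening: 0.0233
grasp_force: 24.6
```

>>> {"op": "send_rows", "data": {"fingers": [0.01, 0.01, 0.01], "delta_pos": [[0, 0, -0.002], [0, 0, 0], [0, 0, 0]], "spin": [0, 0, 0]}}

```text
time: 12.27
position: [0.5683, 0.0258, 0.0606]
tcp_rot: [-0.0, 0.031, 1.0, -0.0]
wrist_force: [0.4, -0.0, -0.6]
opening: 0.023
grasp_force: 24.6
```

>>> {"op": "send_rows", "data": {"fingers": [0.01, 0.01, 0.01], "delta_pos": [[0, 0, -0.002], [0, 0, 0], [0, 0, 0]], "spin": [0, 0, 0]}}

```text
time: 12.52
position: [0.5683, 0.0258, 0.0585]
tcp_rot: [-0.0, 0.031, 1.0, -0.0]
wrist_force: [0.1, 0.3, -0.8]
opening: 0.0228
grasp_force: 24.6
```

>>> {"op": "send_rows", "data": {"fingers": [0.01, 0.01, 0.01], "delta_pos": [[0, 0, -0.002], [0, 0, 0], [0, 0, 0]], "spin": [0, 0, 0]}}

```text
time: 12.77
position: [0.5683, 0.0259, 0.0566]
tcp_rot: [-0.0, 0.031, 1.0, -0.0]
wrist_force: [0.4, 0.0, -0.2]
opening: 0.0233
grasp_force: 24.6
```

```bash
cat >> h.py <<'E'
def brown(f,lo=200,hi=360):
    hsv=cv2.cvtColor(np.load(f'pics/{f}.npy'),cv2.COLOR_RGB2HSV)
    m=cv2.inRange(hsv,(3,90,30),(18,255,255));m[:,:lo]=0;m[:,hi:]=0;m[:150]=0
    m=cv2.morphologyEx(m,cv2.MORPH_OPEN,np.ones((3,3)))
    c=max(cv2.findContours(m,0,1)[0],key=cv2.contourArea);k=np.zeros_like(m);cv2.drawContours(k,[c],-1,1,-1)
    out=[]
    for v in range(150,400,6):
        r=np.flatnonzero(k[v])
        if len(r):out.append((v,int(r[0]),int(r[-1])))
    return cv2.boundingRect(c),out
E
python3 - <<'E'
from h import *
snap('wrist','w7');snap('scene','s7')
for f in('w6','w7'):print(f,*brown(f))
E
```

```text
w6 (227, 210, 104, 123) [(210, 272, 326), (216, 227, 329), (222, 227, 330), (228, 227, 330), (234, 228, 328), (240, 229, 323), (246, 232, 322), (252, 243, 292), (258, 266, 293), (264, 265, 294), (270, 263, 296), (276, 261, 299), (282, 260, 301), (288, 256, 305), (294, 254, 307), (300, 254, 308), (306, 253, 309), (312, 253, 309), (318, 253, 309), (324, 253, 310), (330, 257, 305)]
w7 (226, 210, 106, 119) [(210, 260, 328), (216, 227, 329), (222, 226, 331), (228, 226, 331), (234, 227, 329), (240, 228, 328), (246, 230, 327), (252, 232, 294), (258, 266, 293), (264, 265, 295), (270, 262, 298), (276, 261, 299), (282, 259, 301), (288, 256, 306), (294, 254, 308), (300, 253, 309), (306, 253, 309), (312, 253, 309), (318, 253, 309), (324, 253, 309)]
```

```bash
python3 - <<'E'
from h import *
np.set_printoptions(precision=4,suppress=True)
s=arm.get_state();p=s['position'];print(p,s['joint_pos'])
i=info('w7');T=i['pose']
def at(u,v,w,size):
    o,d=ray('w7',u,v);dep=337.2*size/w;f=-T[:3,2];return o+d*dep/(d@f)-p
print('base top -x edge',at(278.5,222,105,.052)); print('base top near edge',at(278.5,250,0.0+98,.052)); print('knob',at(281,315,56,.0235))
for v in(218,222,226):
  for w in(103,105,107):print(v,w,at(278.5,v,w,.052))
E
```

```text
[0.5684 0.0259 0.0567] [ 0.0455  0.4058 -0.3883  0.7767  0.      0.108 ]
base top -x edge [-0.021   0.0004 -0.0347]
base top near edge [-0.003  -0.0008 -0.0415]
knob [ 0.0081 -0.0001  0.0012]
218 103 [-0.0219  0.0005 -0.0384]
218 105 [-0.0229  0.0006 -0.0353]
218 107 [-0.0239  0.0006 -0.0323]
222 103 [-0.02    0.0003 -0.0378]
222 105 [-0.021   0.0004 -0.0347]
222 107 [-0.0221  0.0005 -0.0317]
226 103 [-0.018   0.0002 -0.0372]
226 105 [-0.0191  0.0003 -0.0341]
226 107 [-0.0202  0.0004 -0.0312]
```

>>> {"op": "send_rows", "data": {"fingers": [0.01, 0.01, 0.01], "delta_pos": [[0, 0, -0.002], [0, 0, 0], [0, 0, 0]], "spin": [0, 0, 0]}}

```text
time: 13.12
position: [0.5695, 0.0257, 0.0554]
tcp_rot: [0.001, 0.031, 1.0, -0.0]
wrist_force: [1.1, -0.9, 5.0]
opening: 0.0233
grasp_force: 24.8
```

>>> {"op": "send_rows", "data": {"fingers": [0.01, 0.01, 0.01], "delta_pos": [[0, 0, -0.002], [0, 0, 0], [0, 0, 0]], "spin": [0, 0, 0]}}

```text
time: 13.37
position: [0.571, 0.0255, 0.0545]
tcp_rot: [0.003, 0.031, 1.0, -0.0]
wrist_force: [2.0, -1.8, 9.6]
opening: 0.0232
grasp_force: 25.0
```

```bash
python3 - <<'E'
from h import *
snap('wrist','w8');snap('scene','s8')
s=arm.get_state();print(s['position'],s['wrist_force'],s['wrist_torque'])
print(*brown('w8'))
for f in('s6','s7','s8'):
    hsv=cv2.cvtColor(np.load(f'pics/{f}.npy'),cv2.COLOR_RGB2HSV);m=cv2.inRange(hsv,(3,90,30),(18,255,255))
    z=.2 if f=='s6' else .055
    u,v=map(int,proj(f,[.56,.026,z-.03]));m[:, :u-30]=0;m[:,u+30:]=0;m[:v-40]=0;m[v+40:]=0
    c=max(cv2.findContours(m,0,1)[0],key=cv2.contourArea);print(f,(u,v),cv2.boundingRect(c),cv2.approxPolyDP(c,1.5,True)[:,0].tolist())
print(proj('s8',[.543,.026,.009]))
E
```

```text
[0.57098005 0.02553434 0.05450545] [ 1.68322854 -2.12335985 10.29612098] [-0.30377151 -0.45224345 -0.03091821]
(225, 207, 108, 123) [(210, 227, 330), (216, 226, 331), (222, 226, 332), (228, 226, 331), (234, 227, 330), (240, 229, 328), (246, 230, 327), (252, 266, 292), (258, 266, 294), (264, 264, 296), (270, 263, 298), (276, 261, 300), (282, 258, 302), (288, 256, 306), (294, 254, 308), (300, 253, 309), (306, 253, 309), (312, 253, 309), (318, 253, 309), (324, 253, 309)]
s6 (230, 146) (217, 127, 18, 28) [[229, 127], [225, 142], [223, 143], [218, 140], [217, 145], [232, 154], [234, 150], [228, 145], [230, 143]]
s7 (232, 204) (220, 199, 17, 13) [[220, 200], [227, 209], [235, 211], [236, 209], [223, 199]]
s8 (232, 204) (220, 198, 17, 15) [[220, 200], [228, 209], [235, 212], [235, 208], [222, 198]]
[226.07466312 212.4784444 ]
```

Contact came at TCP z ≈ 0.0565. Now I'll roll the stamp upright about its lower edge by drawing the tool back.

>>> {"op": "send_rows", "data": {"fingers": [0.01, 0.01, 0.01, 0.01, 0.01, 0.01, 0.01, 0.01, 0.01], "delta_pos": [[-0.002, 0.0001, 0], [-0.002, 0.0001, 0], [-0.002, 0.0001, 0], [-0.002, 0.0001, 0], [-0.002, 0.0001, 0], [-0.002, 0.0001, 0], [-0.002, 0.0001, 0], [0, 0, 0], [0, 0, 0]], "spin": [0, 0, 0, 0, 0, 0, 0, 0, 0], "grip_force": 20}}

```text
time: 14.22
position: [0.5602, 0.0255, 0.0568]
tcp_rot: [0.006, 0.032, 0.999, -0.001]
wrist_force: [4.9, -4.4, 19.0]
opening: 0.023
grasp_force: 25.5
```

```bash
python3 - <<'E'
from h import *
snap('wrist','w9')
s=arm.get_state();print(s['position'],s['wrist_force'],s['wrist_torque'])
print(*brown('w9'))
E
```

```text
[0.56021127 0.0255034  0.05680212] [ 4.81656416 -4.2777849  19.01934073] [-0.90349695 -1.01413816 -0.00450005]
(229, 218, 103, 111) [(222, 230, 329), (228, 229, 330), (234, 229, 331), (240, 230, 330), (246, 231, 329), (252, 232, 328), (258, 233, 327), (264, 267, 294), (270, 265, 296), (276, 262, 298), (282, 260, 301), (288, 257, 305), (294, 255, 308), (300, 253, 309), (306, 253, 309), (312, 253, 309), (318, 253, 309), (324, 253, 309)]
```

>>> {"op": "send_rows", "data": {"fingers": [0.01, 0.01, 0.01, 0.01, 0.01, 0.01, 0.01, 0.01], "delta_pos": [[-0.002, 0.0001, 0.001], [-0.002, 0.0001, 0.001], [-0.002, 0.0001, 0], [-0.002, 0.0001, 0], [-0.002, 0.0001, 0], [-0.002, 0.0001, 0], [0, 0, 0], [0, 0, 0]], "spin": [0, 0, 0, 0, 0, 0, 0, 0]}}

```text
time: 14.93
position: [0.5439, 0.0262, 0.0565]
tcp_rot: [0.002, 0.032, 0.999, -0.001]
wrist_force: [-1.1, -4.2, 13.0]
opening: 0.023
grasp_force: 25.4
```

```bash
python3 - <<'E'
from h import *
snap('wrist','w10')
s=arm.get_state();print(s['position'],s['wrist_force'],s['wrist_torque'])
print(*brown('w10'))
E
```

```text
[0.54400251 0.02618777 0.05650567] [-0.64692768 -3.79960543 14.06490051] [-0.74192745  0.05276519 -0.06106805]
(232, 238, 98, 95) [(240, 234, 327), (246, 233, 328), (252, 232, 329), (258, 232, 328), (264, 233, 328), (270, 234, 306), (276, 257, 306), (282, 260, 300), (288, 260, 302), (294, 254, 308), (300, 253, 309), (306, 253, 309), (312, 252, 310), (318, 252, 310), (324, 252, 310), (330, 285, 292)]
```

```bash
python3 - <<'E'
from h import *
pos={'w7':[.5684,.0259,.0567],'w9':[.5602,.0255,.0568],'w10':[.544,.0262,.0565]}
for f in pos:
  for t in(28,14,5,0,-5):
    a=np.radians(t);ax=np.array([np.sin(a),0,np.cos(a)]);xx=np.array([np.cos(a),0,-np.sin(a)]);p=np.array(pos[f])
    print(f,t,[proj(f,p+ax*q+xx*r)[1].round(0) for q,r in((-47,-12.5),(-30,-12.5),(-30,12.5))] if 0 else [float(proj(f,p+(ax*q+xx*r)/1000)[1].round(0)) for q,r in((-47,-12.5),(-30,-12.5),(17,0))])
E
```

```text
w7 28 [198.0, 224.0, 336.0]
w7 14 [213.0, 231.0, 330.0]
w7 5 [223.0, 238.0, 325.0]
w7 0 [230.0, 242.0, 322.0]
w7 -5 [236.0, 246.0, 318.0]
w9 28 [197.0, 223.0, 336.0]
w9 14 [212.0, 231.0, 330.0]
w9 5 [222.0, 237.0, 325.0]
w9 0 [228.0, 241.0, 322.0]
w9 -5 [235.0, 245.0, 318.0]
w10 28 [198.0, 223.0, 336.0]
w10 14 [212.0, 231.0, 330.0]
w10 5 [223.0, 237.0, 325.0]
w10 0 [229.0, 241.0, 321.0]
w10 -5 [236.0, 245.0, 318.0]
```

The tilt is now within a few degrees of upright, so I'll ease the preload and open gently so it settles on its base.

>>> {"op": "send_rows", "data": {"fingers": [0.01, 0.01, 0.01, 0.024, 0.026, 0.028, 0.03, 0.03], "delta_pos": [[0, 0, 0.001], [0, 0, 0.0005], [0, 0, 0], [0, 0, 0], [0, 0, 0], [0, 0, 0], [0, 0, 0], [0, 0, 0]], "spin": [0, 0, 0, 0, 0, 0, 0, 0]}}

```text
time: 15.65
position: [0.5419, 0.0273, 0.0557]
tcp_rot: [-0.001, 0.031, 1.0, 0.0]
wrist_force: [0.1, 0.1, -0.5]
opening: 0.03
grasp_force: 0.0
```

```bash
python3 - <<'E'
from h import *
snap('wrist','w11')
s=arm.get_state();print(s['position'],s['wrist_force'],s['opening'])
print(*brown('w11'))
E
```

```text
[0.54196022 0.02731484 0.05579429] [-0.06528073 -0.62582936 -0.58810687] 0.030539945096958388
(230, 240, 97, 80) [(240, 312, 323), (246, 240, 325), (252, 231, 326), (258, 230, 326), (264, 249, 313), (270, 249, 313), (276, 249, 313), (282, 249, 313), (288, 250, 301), (294, 254, 304), (300, 251, 306), (306, 251, 307), (312, 251, 307), (318, 251, 307)]
```

>>> {"op": "send_rows", "data": {"fingers": [0.04, 0.05, 0.05, 0.05, 0.05, 0.05, 0.05, 0.05, 0.05, 0.05, 0.05], "delta_pos": [[0, 0, 0], [0, 0, 0], [0, 0, 0.01], [0, 0, 0.02], [0, 0, 0.03], [0, 0, 0.03], [0, 0, 0.03], [0.02, 0, 0.03], [0.02, 0, 0], [0, 0, 0], [0, 0, 0]], "spin": [0, 0, 0, 0, 0, 0, 0, 0, 0, 0, 0]}}

```text
time: 16.62
position: [0.583, 0.0272, 0.207]
tcp_rot: [0.001, 0.031, 1.0, 0.0]
wrist_force: [0.1, 0.2, 0.4]
opening: 0.0496
grasp_force: 0.0
```

```bash
python3 - <<'E'
from h import *
np.set_printoptions(precision=4,suppress=True)
snap('wrist','w12');snap('scene','s12');snap('top','t12')
s=arm.get_state();print(s['time'],s['position'])
p=np.load('pics/w12.npy');hsv=cv2.cvtColor(p,cv2.COLOR_RGB2HSV)
F=cv2.inRange(hsv,(100,80,40),(130,255,255));c=max(cv2.findContours(F,0,1)[0],key=cv2.contourArea);R=cv2.minAreaRect(c);b=cv2.boxPoints(R)
print('felt',b,R[2]);print(np.array([onz('w12',*x,.009) for x in b]))
m=cv2.inRange(hsv,(3,70,30),(20,255,255));x,y,w,h=cv2.boundingRect(c);k=np.zeros_like(m);k[y-15:y+h+60,x:x+w]=255;m&=k
c=max(cv2.findContours(m,0,1)[0],key=cv2.contourArea)
print('brown',cv2.boundingRect(c),cv2.approxPolyDP(c,2,True)[:,0].tolist())
print('pred base top', [proj('w12',[.543+i,.0262+j,.026]).round(0).tolist() for i in(-.0125,.0125) for j in(-.026,.026)],'handle top',proj('w12',[.543,.0262,.073]).round(0))
for f,z in(('s12',.073),('t12',.073)):print(f,'pred top,base',proj(f,[.543,.0262,.073]).round(0),proj(f,[.543,.0262,.026]).round(0))
for f in('s12','t12'):
    hs=cv2.cvtColor(np.load(f'pics/{f}.npy'),cv2.COLOR_RGB2HSV);m=cv2.inRange(hs,(3,90,30),(18,255,255));u,v=map(int,proj(f,[.543,.0262,.04]));m[:, :u-30]=0;m[:,u+30:]=0;m[:v-30]=0;m[v+30:]=0
    cs=cv2.findContours(m,0,1)[0]
    if cs:c=max(cs,key=cv2.contourArea);print(f,cv2.boundingRect(c),cv2.approxPolyDP(c,1.2,True)[:,0].tolist())
E
```

```text
16.7667 [0.581  0.0271 0.2055]
felt [[215. 107.]
 [338. 107.]
 [338. 182.]
 [215. 182.]] 90.0
[[ 0.5042 -0.0281  0.009 ]
 [ 0.5112  0.0843  0.009 ]
 [ 0.5815  0.0833  0.009 ]
 [ 0.574  -0.0363  0.009 ]]
brown (250, 134, 56, 36) [[303, 135], [251, 139], [252, 162], [264, 162], [272, 169], [282, 169], [292, 159], [304, 158]]
pred base top [[246.0, 136.0], [305.0, 132.0], [249.0, 164.0], [306.0, 160.0]] handle top [276. 155.]
s12 pred top,base [225. 188.] [226. 206.]
t12 pred top,base [225. 238.] [227. 239.]
s12 (217, 202, 18, 12) [[217, 203], [217, 206], [226, 213], [232, 213], [232, 211], [234, 211], [234, 209], [229, 205], [226, 208], [221, 205], [221, 202]]
t12 (218, 233, 21, 11) [[218, 236], [219, 243], [238, 241], [237, 235], [230, 235], [226, 233]]
```

```bash
cat >> h.py <<'E'
def yaw(f):
    p=np.load(f'pics/{f}.npy');hsv=cv2.cvtColor(p,cv2.COLOR_RGB2HSV).astype(int);H,S,V=hsv[...,0],hsv[...,1],hsv[...,2]
    br=(H<25)&(S>50);blue=(H>100)&(H<130)&(S>80)
    def az(pts,z):
        q=np.array([onz(f,u,v,z)[:2] for u,v in pts]);l=cv2.fitLine(q.astype(np.float32),cv2.DIST_HUBER,0,.001,.001).ravel()
        return np.degrees(np.arctan(l[1]/l[0]))%180,q.mean(0).round(4)
    top=[(u,100+np.flatnonzero(br[100:170,u])[0]) for u in range(254,302)]
    print('stamp far edge',az(top,.026))
    bot=[(u,100+np.flatnonzero(br[100:170,u])[-1]) for u in [*range(254,262),*range(295,302)]]
    print('stamp near edge',az(bot,.026))
    fe=[(u,80+np.flatnonzero(blue[80:190,u])[0]) for u in range(225,330)]
    print('felt far',az(fe,.009)); fe=[(u,80+np.flatnonzero(blue[80:190,u])[-1]) for u in [*range(225,248),*range(310,330)]]
    print('felt near',az(fe,.009)); print(top[::6],bot)
E
python3 -c "
from h import *
yaw('w12')"
```

```text
stamp far edge (np.float32(91.51706), array([0.5329, 0.0276]))
stamp near edge (np.float32(91.69549), array([0.5547, 0.0251]))
felt far (np.float32(86.68857), array([0.5081, 0.0286]))
felt near (np.float32(87.07548), array([0.577 , 0.0219]))
[(254, np.int64(139)), (260, np.int64(138)), (266, np.int64(137)), (272, np.int64(137)), (278, np.int64(136)), (284, np.int64(136)), (290, np.int64(135)), (296, np.int64(135))] [(254, np.int64(163)), (255, np.int64(163)), (256, np.int64(163)), (257, np.int64(163)), (258, np.int64(163)), (259, np.int64(162)), (260, np.int64(162)), (261, np.int64(162)), (295, np.int64(159)), (296, np.int64(159)), (297, np.int64(159)), (298, np.int64(159)), (299, np.int64(159)), (300, np.int64(159)), (301, np.int64(159))]
```

It stands upright and centred but is yawed 4.7° from the pad. I'll regrip the handle lightly and turn it in place.

>>> {"op": "send_rows", "data": {"fingers": [0.05, 0.05, 0.05, 0.05, 0.05, 0.05, 0.05, 0.05, 0.05, 0.05, 0.05], "delta_pos": [[-0.02, 0, 0], [-0.02, 0, 0], [0, 0, 0], [0, 0, -0.03], [0, 0, -0.03], [0, 0, -0.03], [0, 0, -0.03], [0, 0, -0.02], [0, 0, -0.008], [0, 0, 0], [0, 0, 0]], "spin": [0, 0, 0, 0, 0, 0, 0, 0, 0, 0, 0]}}

```text
time: 17.68
position: [0.5423, 0.0272, 0.0585]
tcp_rot: [-0.0, 0.031, 1.0, -0.0]
wrist_force: [0.3, -0.9, 0.4]
opening: 0.0501
grasp_force: 0.0
```

>>> {"op": "send_rows", "data": {"fingers": [0.035, 0.025, 0.015, 0.015, 0.015, 0.015, 0.015, 0.015, 0.015, 0.015], "delta_pos": [[0, 0, 0], [0, 0, 0], [0, 0, 0], [0, 0, 0], [0, 0, 0], [0, 0, 0], [0, 0, 0], [0, 0, 0], [0, 0, 0], [0, 0, 0]], "spin": [0, 0, 0, 0, 0, -1.5, -1.5, -1.7, 0, 0]}}

```text
time: 18.52
position: [0.5434, 0.0273, 0.0597]
tcp_rot: [0.001, 0.072, 0.997, 0.0]
wrist_force: [-0.6, 0.5, 8.0]
opening: 0.023
grasp_force: 19.6
```

>>> {"op": "send_rows", "data": {"fingers": [0.024, 0.027, 0.03, 0.04, 0.05, 0.05, 0.05, 0.05, 0.05, 0.05, 0.05, 0.05], "delta_pos": [[0, 0, 0], [0, 0, 0], [0, 0, 0], [0, 0, 0], [0, 0, 0], [0, 0, 0.01], [0, 0, 0.02], [0, 0, 0.03], [0, 0, 0.03], [0.02, 0, 0.03], [0.02, 0, 0.03], [0, 0, 0]], "spin": [0, 0, 0, 0, 0, 0, 0, 0, 0, 0, 0, 0]}}

```text
time: 19.52
position: [0.5889, 0.0274, 0.2158]
tcp_rot: [0.006, 0.072, 0.997, 0.001]
wrist_force: [1.1, 0.2, 0.6]
opening: 0.05
grasp_force: 0.0
```

```bash
python3 -c "
from h import *
s=arm.get_state();print(s['time'],s['position'],s['opening'])
snap('wrist','w13');yaw('w13')"
```

```text
19.5167 [0.58888586 0.02735627 0.21576794] 0.05003579668489431Traceback (most recent call last):
  File "<string>", line 4, in <module>
    snap('wrist','w13');yaw('w13')
                        ~~~^^^^^^^
  File "h.py", line 38, in yaw
    top=[(u,100+np.flatnonzero(br[100:170,u])[0]) for u in range(254,302)]
                ~~~~~~~~~~~~~~~~~~~~~~~~~~~~~^^^
IndexError: index 0 is out of bounds for axis 0 with size 0
```

```bash
sed -i 's/range(254,302)\]/range(254,302) if br[100:170,u].any()]/' h.py; sed -i 's/range(295,302)\]\]/range(290,300)] if br[100:170,u].any()]/' h.py; python3 -c "
from h import *
snap('wrist','w14');yaw('w14')
f='w14';hs=cv2.cvtColor(np.load('pics/w14.npy'),cv2.COLOR_RGB2HSV);m=cv2.inRange(hs,(3,70,30),(24,255,255));m[:, :215]=0;m[:,340:]=0;m[:90]=0;m[200:]=0
c=max(cv2.findContours(m,0,1)[0],key=cv2.contourArea);print(cv2.boundingRect(c),cv2.approxPolyDP(c,2,True)[:,0].tolist())
print(proj(f,[.544,.026,.026]),proj(f,[.544,.026,.073]))
t=snap('top','t14');hs=cv2.cvtColor(t,cv2.COLOR_RGB2HSV);r=cv2.inRange(hs,(0,180,80),(5,255,255));r[:, :370]=0;r[:220]=0;r[300:]=0;r[:,420:]=0;print('red',cv2.boundingRect(r))
"
```

```text
stamp far edge (np.float32(87.04854), array([0.533 , 0.0327]))
stamp near edge (np.float32(87.42714), array([0.554 , 0.0301]))
felt far (np.float32(86.93007), array([0.5085, 0.0356]))
felt near (np.float32(87.30493), array([0.5767, 0.0232]))
[(254, np.int64(132)), (260, np.int64(132)), (266, np.int64(131)), (272, np.int64(130)), (278, np.int64(130)), (284, np.int64(129)), (290, np.int64(129)), (296, np.int64(128))] [(254, np.int64(156)), (255, np.int64(156)), (256, np.int64(156)), (257, np.int64(156)), (258, np.int64(156)), (259, np.int64(156)), (260, np.int64(156)), (261, np.int64(157)), (290, np.int64(153)), (291, np.int64(153)), (292, np.int64(152)), (293, np.int64(152)), (294, np.int64(152)), (295, np.int64(152)), (296, np.int64(152)), (297, np.int64(152)), (298, np.int64(152)), (299, np.int64(152))]
(246, 128, 56, 35) [[299, 129], [247, 133], [249, 156], [260, 156], [268, 162], [277, 162], [286, 153], [299, 152]]
[271.99174091 143.67444767] [270.52327628 150.63662626]
red (390, 265, 20, 8)
```

```bash
python3 -c "
from station import arm
print(arm.close_job())"
```

```text
the job is handed in; nothing more can be done
None
```

The job is handed in: the jaw is open at its stop, and the stamp stands upright on the middle of the blue felt, its long side within about 0.2° of the pad's by the last camera measurement.

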